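# Put away the bread boards and seed tins at the bakery counter

### The job

Clear the bread counter: take every board out of the slanted white drainer and stand it upright on edge, fully down in a free slot and about centred across the rails of the rack that already holds a board of its own shape (rectangular with rectangular, round with round), leaving the two boards already racked where they are. Put each of the plain steel seed tins upright into its own cell of the wooden crate, standing on the crate's floor. Leave the cardboard roll, bowl, glass shaker and brush where they are.

Things in the scene. Friction and masses are not known exactly. Their poses are not given: they have to be found in the camera images.
- rect_1: loose rectangular wooden board, 130 mm wide x 95 mm high x 10 mm thick. Origin at its centre; x is the thickness (normal to the faces), y the 130 mm width, z the 95 mm height. At the start it leans about 22 degrees from vertical in the drainer, its top edge free to be pinched across the 10 mm thickness. May be absent.
- rect_2: loose rectangular wooden board, 130 mm wide x 95 mm high x 10 mm thick. Origin at its centre; x is the thickness (normal to the faces), y the 130 mm width, z the 95 mm height. At the start it leans about 22 degrees from vertical in the drainer, its top edge free to be pinched across the 10 mm thickness. May be absent.
- round_1: loose round wooden board, a disc of 107 mm diameter, 10 mm thick. Origin at its centre; x is the disc's axis (normal to the faces). At the start it leans about 22 degrees from vertical in the drainer, its upper rim free to be pinched across the 10 mm thickness. May be absent.
- round_2: loose round wooden board, a disc of 107 mm diameter, 10 mm thick. Origin at its centre; x is the disc's axis (normal to the faces). At the start it leans about 22 degrees from vertical in the drainer, its upper rim free to be pinched across the 10 mm thickness. May be absent.
- rect_kept: rectangular wooden board (130 x 95 x 10 mm, origin and axes as the other rectangular boards) already standing upright in one of the two racks at the start; it stays there.
- round_kept: round wooden board (107 mm diameter, 10 mm thick, origin and axis as the other round boards) already standing upright in the other rack at the start; it stays there.
- rack_1: fixed aluminium rack on the robot's left (+y) side, 214 mm long (x): two 10 mm rails along x at y = +-30 mm, open between. Four upright slots across both rails at x = -72, -24, +24, +72 mm, 16 mm wide in x; slot floor 14, block tops 44 mm above the table. Origin on the table under the middle. A board of either shape fully down has its centre 61.5 mm high at y about 0, its x along the rack's x.
- rack_2: fixed aluminium rack on the robot's right (-y) side, 214 mm long (x): two 10 mm rails along x at y = +-30 mm, open between. Four upright slots across both rails at x = -72, -24, +24, +72 mm, 16 mm wide in x; slot floor 14, block tops 44 mm above the table. Origin on the table under the middle. A board of either shape fully down has its centre 61.5 mm high at y about 0, its x along the rack's x.
- drainer: fixed white slanted draining stand, 250 mm long (its x, which runs roughly along world y) and 70 mm wide, with four slanted slots at 57 mm pitch, 14 mm wide, in which the boards lean toward its -x. Rails at y = -30 and +30 mm, slats reach about 60 mm above the table. Origin on the table under the middle.
- crate: fixed open wooden crate, 157 x 157 mm, 35 mm high, walls and dividers 4 mm, floor about 5 mm thick, divided into 2 x 2 cells 72 mm square, centres at x = +-38 mm, y = +-38 mm. Origin on the table under the middle.
- mat: fixed thin dark rubber mat, 170 x 210 mm, 3 mm thick, on which the tins stand at the start; it and the crate lie side by side, either way round. Origin on the table under the middle.
- tin_1: loose plain steel seed tin, upright cylinder, 52 mm diameter, 70 mm high, weight low down. Origin at the centre of its underside, z up. Stands on the thin mat at the start. May be absent.
- tin_2: loose plain steel seed tin, upright cylinder, 52 mm diameter, 70 mm high, weight low down. Origin at the centre of its underside, z up. Stands on the thin mat at the start. May be absent.
- tin_3: loose plain steel seed tin, upright cylinder, 52 mm diameter, 70 mm high, weight low down. Origin at the centre of its underside, z up. Stands on the thin mat at the start. May be absent.
- tin_4: loose plain steel seed tin, upright cylinder, 52 mm diameter, 70 mm high, weight low down. Origin at the centre of its underside, z up. Stands on the thin mat at the start. May be absent.
- tape: bystander: cardboard roll, 68 mm diameter, 24 mm high, lying flat; origin under its centre.
- bowl: bystander: blue bowl, 100 mm diameter, 40 mm high; origin under its centre.
- shaker: bystander: slim glass shaker, 42 mm diameter, 105 mm high; origin under its centre.
- brush: bystander: flour brush lying on the counter.

How it is judged:
By the outcome, as a careful person would: the job done as asked, in the order asked, and still so for the second after the job is handed in, with the robot touching nothing.
Of rect_1, rect_2, round_1, round_2 only 3 to 4 are there at a start; the rules pass over those that are not, and their reading is None.
Of tin_1, tin_2, tin_3, tin_4 only 3 to 4 are there at a start; the rules pass over those that are not, and their reading is None.
At some moment in a run one of tin_1, tin_2, tin_3, tin_4 may be knocked a few centimetres aside while the robot is not near it.
It also fails if it takes over 210 s, if anything falls off the work surface, if the arm or the gripper's body presses on something with over 40 N, if the wrist force passes 120 N, or if a joint passes its speed limit or range.

### The arm

A 6-joint arm with a two-finger parallel gripper is mounted at the origin on the work surface. World frame = base frame: x ahead of the robot, y to its left, z up, the work surface at z = 0. Lengths are in m, angles in rad, forces in N, time in s.
With the tool pointing down it reaches from about 0.275 to 0.875 m from the base axis. Payload 12.5 kg.
Tool frame: the origin (TCP) lies at the very end of the fingers, on their centre line; the grasp point (between the pads) lies 19 mm behind it; z points along the fingers, y is the line along which they close (so a half turn about z gives the same grasp; the last joint's range is limited). The gripper opens to 85 mm and grips with 20 to 120 N. Pads are 22 mm wide; open, the fingers measure 114 mm over their backs; the gripper's body (76 mm by 85 mm) begins 54 mm behind the grasp point. The pads swing forward as they close: fully open they stand 13 mm farther back than shut.
Start: joints at [-1.325, 0.351, 1.652, -0, 1.139, -0.085], TCP at [0.179, -0.52, 0.231] pointing down, gripper open.
Joint ranges: [-2.75, 2.75], [-0.79, 2.1], [0.01, 2.65], [-1.57, 4.71], [0.07, 3.14], [-2.87, 2.87]. Speed limits (rad/s): [2.22, 2.22, 2.79, 3.14, 3.14, 3.14].

### API

Orientations are given as a 3x3 rotation matrix whose columns are the frame's x, y, z axes.
In Python, from bench import manip gives the robot as it stands. Calls block until the motion is done:
- manip.move_ptp(position, orientation): joint-space move of the TCP to a pose.
- manip.move_l(position, attitude=None, max_speed=0.15): straight line of the TCP; attitude=None keeps the orientation; max_speed is the mean speed in m/s.
- manip.move_j(angles): joint-space move.
- manip.set_gripper(opening, effort=None): opening from 0.0 (shut) to 1.0 (fully open); effort is the grip in N (None keeps the last); returns when the fingers have stopped.
- manip.dwell(seconds).
- manip.inverse_kinematics(position, orientation): joint angles nearest the present ones, or None.
- manip.grab_frame(name): name is "scene" or "top"; returns (picture, depth): 480x640x3 uint8, red, green, blue; 480x640 float32, m along the optical axis (not along the pixel's ray), 0 where there is no reading.
- manip.get_calibration(name): a dict with "camera_matrix" (3x3 intrinsics, pixels), "k1" (the pictures are not rectified: a ray, as slopes to the right and down, at radius r is drawn at 1 + k1 r^2 times it, then the intrinsics apply), "R" (3x3) and "t" (3): a world point X has camera coordinates R X + t. Camera axes: x right, y down, z forward; pixel columns grow to the right and rows downward; lengths in m; the calibration is good to about 2 mm. A picture is of the moment at which its call begins. get_calibration takes no time and is no camera call.
A pose or a line that the arm cannot do raises manip.Unreachable and nothing moves.
- manip.sign_off(): hands the job in; it is judged then, once.
Trained networks look in the newest picture that a camera, given by its name, has taken for a name from the list of things; names that differ only in an ending like _2 or _b are one class to them, and where a whole thing is asked for, a point or a joint stands for the part that bears it (a point fixed in the world has none). Each returns a list of dicts, best first, with "confidence" (0 to 1); they miss things now and then, are a little off and sometimes report something else, mostly with a low value. They report only what shows in the picture. A call takes as long as a camera call.
- manip.look_for(camera, name): "at" ([x, y, z] in m, in world coordinates, good to about 4 mm: the middle of the surface that is visible of it).
Readings, each from a call of its own:
- manip.current_time(): time.
- manip.current_qpos(): joint angles.
- manip.current_joint_vel(): joint speeds.
- manip.current_joint_torque(): joint torques, N m.
- manip.current_ee_pos(): TCP position.
- manip.current_tcp_rot(): TCP orientation.
- manip.current_force(): force on the tool from outside, world axes, zero at the start.
- manip.current_ft_torque(): the same for the moment, N m.
- manip.current_grip_width(): opening from 0.0 (shut) to 1.0 (fully open).
- manip.current_grip_force(): force on a finger pad.
Only numpy, scipy, OpenCV 4.12 (cv2) and the standard library are available. Lean on these libraries where they do the work, as an engineer would, in place of code of your own. Each camera call takes 0.05 s, during which the arm holds its last target. There are 200 camera calls.

## Working session

There is one attempt and no reset: what is moved stays moved. The work goes in short steps, each a Python script; the robot and the scene stay as the last script left them, time stands still between calls to the robot, and variables do not carry over. Pictures are saved under pics/ and viewed, at most 14 in all, crops included, and the job is handed in when it is done.

```bash
ls; mkdir -p pics; python3 - <<'E'
from bench import manip
import cv2, numpy as np
for c in ("scene","top"):
    p,d=manip.grab_frame(c); cv2.imwrite(f"pics/{c}0.png",p[:,:,::-1]); np.savez(f"{c}0.npz",p=p,d=d)
    k=manip.get_calibration(c); print(c,k)
    for n in ["rect_1","round_1","rect_kept","round_kept","rack_1","rack_2","drainer","crate","mat","tin_1","tape","bowl","shaker","brush"]:
        print(n,[(np.round(r["at"],3).tolist(),round(r["confidence"],2)) for r in manip.look_for(c,n)])
print(manip.current_time())
E
```

```text
pics
scene {'camera_matrix': array([[468.63583336,   0.        , 316.32628157],
       [  0.        , 468.63583336, 241.30693699],
       [  0.        ,   0.        ,   1.        ]]), 'k1': -0.0060722165358597854, 'R': array([[ 0.59787528,  0.80129662,  0.02165349],
       [ 0.46799889, -0.32700424, -0.82100259],
       [-0.65078582,  0.50099097, -0.57051369]]), 't': array([-0.33830657, -0.20507976,  1.41443174])}
rect_1 [([0.679, -0.13, 0.087], 0.78), ([0.678, -0.012, 0.079], 0.59)]
round_1 [([0.672, -0.074, 0.08], 0.8), ([0.678, 0.045, 0.075], 0.63), ([0.475, -0.108, 0.016], 0.41)]
rect_kept [([0.536, -0.348, 0.072], 0.91)]
round_kept [([0.524, 0.329, 0.068], 0.74)]
rack_1 [([0.582, 0.302, 0.021], 0.77), ([0.592, -0.341, 0.024], 0.57)]
rack_2 [([0.582, 0.302, 0.021], 0.77), ([0.592, -0.341, 0.024], 0.57)]
drainer [([0.691, -0.054, 0.015], 0.88)]
crate [([0.474, -0.109, 0.013], 0.95)]
mat [([0.502, 0.136, 0.001], 0.97), ([0.68, 0.046, 0.076], 0.22)]
tin_1 [([0.448, 0.153, 0.058], 0.84), ([0.542, 0.068, 0.059], 0.76), ([0.456, 0.065, 0.051], 0.75)]
tape [([0.728, -0.228, 0.021], 0.55
[... 872 characters left out ...]
, -0.062, 0.075], 0.43), ([0.735, 0.246, 0.017], 0.27)]
round_kept [([0.513, 0.326, 0.092], 0.9)]
rack_1 [([0.494, -0.348, 0.023], 0.79), ([0.546, 0.341, 0.025], 0.58), ([0.716, -0.229, 0.025], 0.46)]
rack_2 [([0.494, -0.348, 0.023], 0.79), ([0.546, 0.341, 0.025], 0.58), ([0.716, -0.229, 0.025], 0.46)]
drainer [([0.655, 0.029, 0.02], 0.56)]
crate [([0.47, -0.107, 0.005], 0.76)]
mat [([0.715, -0.229, 0.023], 0.3)]
tin_1 [([0.431, 0.158, 0.074], 0.94), ([0.52, 0.073, 0.071], 0.77), ([0.437, 0.078, 0.077], 0.63)]
tape [([0.715, -0.225, 0.024], 0.66)]
bowl [([0.734, 0.248, 0.021], 0.56)]
shaker [([0.354, 0.217, 0.068], 0.67), ([0.657, -0.117, 0.08], 0.54)]
brush [([0.8, 0.008, 0.016], 0.75)]
1.5
```

View pics/scene0.png

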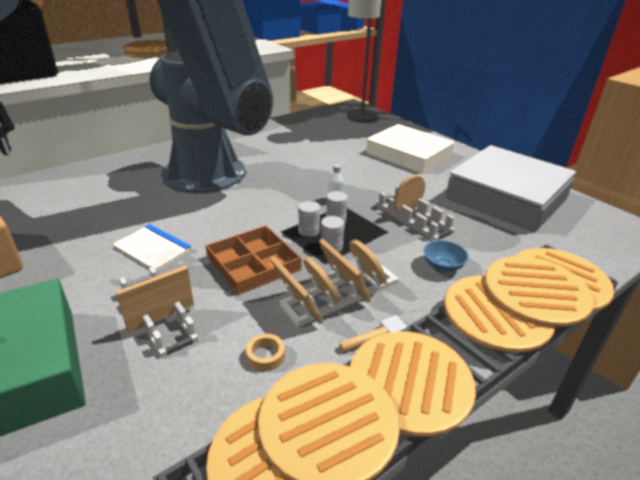

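View pics/top0.png

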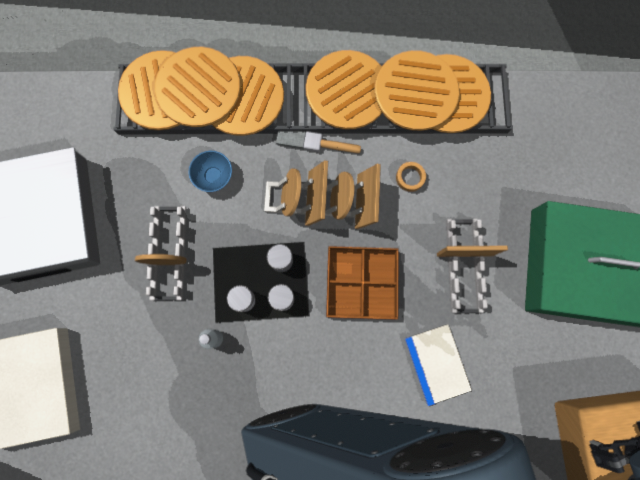

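The top view shows four boards in the drainer, alternating round and rectangular, at about (290,190), (317,190), (345,190) and (370,190). There are three tins on the mat at (280,257), (240,298) and (281,297). The rectangular kept board is in rack_2 at (472,250) and the round one in rack_1 at (160,258). Next I'll build point clouds.

```bash
cat > h.py <<'E'
import numpy as np, cv2
from bench import manip
def cloud(c,d=None,p=None):
    if d is None: p,d=manip.grab_frame(c)
    k=manip.get_calibration(c); K=k["camera_matrix"]
    v,u=np.mgrid[:480,:640]
    dist=np.array([k["k1"],0,0,0,0])
    s=cv2.undistortPoints(np.stack([u.ravel(),v.ravel()],1).astype(np.float64)[:,None],K,dist)[:,0]
    z=d.ravel(); X=np.c_[s*z[:,None],z]
    W=(X-k["t"])@k["R"]
    m=z>0
    return W[m],p.reshape(-1,3)[m]
E
python3 - <<'E'
from h import *
ims=[]
for c in ("top","scene"):
    f=np.load(c+"0.npz"); W,C=cloud(c,f["d"],f["p"])
    m=(W[:,0]>.35)&(W[:,0]<.85)&(abs(W[:,1])<.42)
    t=m&(abs(W[:,2])<.01); print(c,"table z",np.median(W[t,2]),W[t,2].std())
    # height-coded ortho, 1.5mm/px... color=height
    o=np.zeros((370,570),np.uint8); h=np.zeros((370,570))
    r=((.82-W[m,0])/.0015).astype(int); q=((.42-W[m,1])/.0015).astype(int)
    ok=(r>=0)&(r<370)&(q>=0)&(q<570); np.maximum.at(h,(r[ok],q[ok]),W[m,2][ok])
    o=np.clip(h/.12*255,0,255).astype(np.uint8); ims.append(cv2.applyColorMap(o,cv2.COLORMAP_TURBO))
cv2.imwrite("pics/ortho_top.png",cv2.resize(ims[0],(800,519))); cv2.imwrite("pics/ortho_scene.png",cv2.resize(ims[1],(800,519)))
E
```

```text
top table z 0.0008879433473150211 0.002658723066844366
scene table z -8.599696933405762e-06 0.0020937285828971745
```

View pics/ortho_top.png

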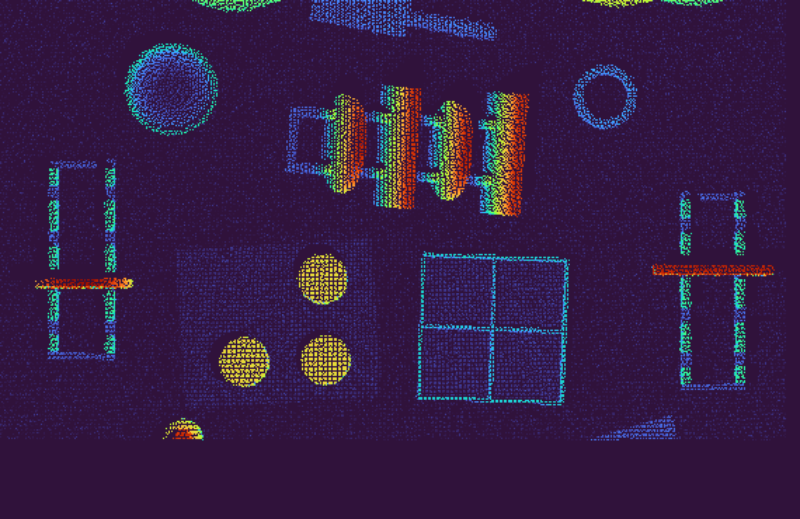

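The height map shows everything clearly. The boards lean toward -y. Rack_1 has its board in slot -24 and rack_2 in slot +24. Next I'll fit poses numerically.

```bash
cat > fit.py <<'E'
from h import *
from scipy.optimize import minimize
def rack_fit(W,x0,y0):
    m=(abs(W[:,0]-x0)<.13)&(abs(W[:,1]-y0)<.05)
    P=W[m]; top=P[(P[:,2]>.036)&(P[:,2]<.050)]; low=P[(P[:,2]>.008)&(P[:,2]<.022)]
    S=np.array([-.072,-.024,.024,.072])
    def loc(P,q):
        c,s=np.cos(q[2]),np.sin(q[2]); d=P[:,:2]-q[:2]; return d@np.array([c,s]),d@np.array([-s,c])
    def cost(q):
        x,y=loc(top,q); ds=np.abs(x[:,None]-S).min(1)
        e=np.maximum(0,.008-ds)+np.maximum(0,abs(x)-.107)+np.maximum(0,abs(abs(y)-.03)-.005)
        x,y=loc(low,q); ds=np.abs(x[:,None]-S).min(1)
        f=np.where(abs(x)<.09,np.maximum(0,ds-.008),0)+np.where(abs(x)<.09,np.maximum(0,abs(abs(y)-.03)-.005),0)
        return np.minimum(e,.006).sum()+np.minimum(f,.006).sum()
    best=min((minimize(cost,[x0+a,y0,b],method="Nelder-Mead",options=dict(initial_simplex=np.array([[x0+a,y0,b],[x0+a+.004,y0,b],[x0+a,y0+.004,b],[x0+a,y0,b+.03]]))) for a in np.arange(-.02,.021,.005) for b in (-.04,0,.04)),key=lambda r:r.fun)
    return best.x,best.fun/len(P)*1e3,len(top),len(low)
def kept(W,x0,y0):
    m=(abs(W[:,0]-x0)<.025)&(abs(W[:,1]-y0)<.08)&(W[:,2]>.07)
    P=W[m]; z=P[:,2].max(); e=P[P[:,2]>np.percentile(P[:,2],60)]
    A=np.polyfit(P[:,1]-P[:,1].mean(),P[:,0],1)
    return "xmid",np.percentile(P[:,0],[3,50,97]).round(4),"y",np.percentile(P[:,1],[1,99]).round(4),"slope",A[0].round(3),"ztop",np.percentile(P[:,2],98).round(3)
E
python3 - <<'E'
from fit import *
np.set_printoptions(precision=4,suppress=True)
for c in ("top","scene"):
    f=np.load(c+"0.npz"); W,C=cloud(c,f["d"],f["p"])
    print(c,"cam",-manip.get_calibration(c)["R"].T@manip.get_calibration(c)["t"])
    print("r1",rack_fit(W,.541,.333),kept(W,.517,.33)); print("r2",rack_fit(W,.509,-.342),kept(W,.532,-.342))
    # crate
    P=W[(abs(W[:,0]-.47)<.1)&(abs(W[:,1]+.107)<.1)&(W[:,2]>.025)&(W[:,2]<.045)]
    r=cv2.minAreaRect(P[:,:2].astype(np.float32)*1000); print("crate",r)
    P=W[(abs(W[:,0]-.48)<.13)&(W[:,1]>.02)&(W[:,1]<.24)&(W[:,2]>.06)&(W[:,2]<.085)]
    for t in [(.431,.158),(.52,.073),(.437,.078)]:
        Q=P[np.hypot(P[:,0]-t[0],P[:,1]-t[1])<.04]; Q=Q[Q[:,2]>.068]
        if len(Q)>10: print("tin",cv2.minEnclosingCircle(Q[:,:2].astype(np.float32)*1000),np.median(Q,0))
    # boards
    B=W[(abs(W[:,0]-.67)<.1)&(W[:,1]>-.2)&(W[:,1]<.12)&(W[:,2]>.062)&(W[:,2]<.14)]
    # unskew by tilt to cluster
    s=B[:,1]-.0+ (B[:,2]-.1)*np.tan(np.radians(22))*1.0 - (-.0)
    h,e=np.histogram(s+0.08*(B[:,0]-.67),np.arange(-.2,.12,.004)); print(dict(zip(e.round(3),h)))
E
```

```text
top cam [0.366  0.0043 1.1661]
r1 (array([ 0.542 ,  0.3324, -0.0017]), np.float64(0.22979693855032923), 665, 620) ('xmid', array([0.5123, 0.5149, 0.5215]), 'y', array([0.2806, 0.3791]), 'slope', np.float64(-0.017), 'ztop', np.float64(0.117))
r2 (array([ 0.5076, -0.3416, -0.0018]), np.float64(0.2234795674112012), 648, 591) ('xmid', array([0.5261, 0.529 , 0.536 ]), 'y', array([-0.4045, -0.2777]), 'slope', np.float64(0.003), 'ztop', np.float64(0.113))
crate ((468.78546142578125, -107.12446594238281), (157.805908203125, 157.5274658203125), 87.69358825683594)
tin ((433.0525207519531, 159.0058135986328), 26.657459259033203) [0.4333 0.159  0.073 ]
tin ((521.6070556640625, 74.50459289550781), 26.555374145507812) [0.5208 0.0754 0.073 ]
tin ((434.8578796386719, 71.89759063720703), 26.578792572021484) [0.4348 0.071  0.0733]
{np.float64(-0.2): np.int64(0), np.float64(-0.196): np.int64(0), np.float64(-0.192): np.int64(0), np.float64(-0.188): np.int64(0), np.float64(-0.184): np.int64(0), np.float64(-0.18): np.int64(0), np.float64(-0.176): np.int64(0), np.float64(-0.172): np.int64(0), np.float64(-0
[... 5010 characters left out ...]
float64(0.028): np.int64(265), np.float64(0.032): np.int64(87), np.float64(0.036): np.int64(81), np.float64(0.04): np.int64(22), np.float64(0.044): np.int64(0), np.float64(0.048): np.int64(0), np.float64(0.052): np.int64(0), np.float64(0.056): np.int64(0), np.float64(0.06): np.int64(0), np.float64(0.064): np.int64(0), np.float64(0.068): np.int64(0), np.float64(0.072): np.int64(0), np.float64(0.076): np.int64(0), np.float64(0.08): np.int64(0), np.float64(0.084): np.int64(0), np.float64(0.088): np.int64(0), np.float64(0.092): np.int64(0), np.float64(0.096): np.int64(0), np.float64(0.1): np.int64(0), np.float64(0.104): np.int64(0), np.float64(0.108): np.int64(0), np.float64(0.112): np.int64(0)}
```

```bash
cat >> fit.py <<'E'
def boards(Ws,names,s0s):
    out={}
    for n,s0 in zip(names,s0s):
        pl=[]; allP=[]
        for W in Ws:
            s=W[:,1]+(W[:,2]-.1)*np.tan(np.radians(22))+.08*(W[:,0]-.67)
            P=W[(abs(W[:,0]-.67)<.1)&(W[:,2]>.064)&(W[:,2]<.14)&(abs(s-s0)<.014)]
            allP.append(P)
            Q=P
            for k in range(12):
                # y = a + b x + c z, iterated on the outer (visible) face
                A=np.c_[np.ones(len(Q)),Q[:,0]-.67,Q[:,2]-.09]; a=np.linalg.lstsq(A,Q[:,1],rcond=None)[0]
                r=P[:,1]-np.c_[np.ones(len(P)),P[:,0]-.67,P[:,2]-.09]@a
                med=np.median(r[abs(r)<.004]); Q=P[abs(r-med)<.0025]
            pl.append(a)
        A=np.vstack(allP); a=(pl[0]+pl[1])/2
        nrm=np.array([-a[1],1,-a[2]]); nrm/=np.linalg.norm(nrm)     # towards +y, up? 
        w=np.cross(nrm,[0,0,1.]); w/=np.linalg.norm(w); u=np.cross(w,nrm)
        o=np.array([.67,a[0],.09]); D=A-o
        up=D@u; wd=D@w
        wr=np.percentile(wd,[.7,99.3]); ut=np.percentile(up,98.5)
        topc=o+w*wr.mean()+u*ut
        out[n]=dict(top=topc,n=nrm,w=w,u=u)
        print(n,"planes",np.round(pl,3).tolist(),"gap",round((pl[0][0]-pl[1][0])*nrm[1],4),"tilt",round(np.degrees(np.arcsin(-u[1])),1),"w",w.round(3),"wext",round(wr[1]-wr[0],4),"top",topc.round(4),[ (round(np.percentile(p@w,.7),3),round(np.percentile(p@w,99.3),3),round(p[:,2].max(),3)) for p in allP])
    return out
E
python3 - <<'E'
from fit import *
import pickle
Ws=[cloud(c,np.load(c+"0.npz")["d"],np.load(c+"0.npz")["p"])[0] for c in ("top","scene")]
b=boards(Ws,["rectA","roundA","rectB","roundB"],[-.137,-.08,-.022,.035])
pickle.dump(b,open("b.pkl","wb"))
# reach checks
for yaw in (0,):
  for n,p in (("r1",[.542-.072,.3315,.2]),("r1",[.542+.072,.3315,.2]),("r2",[.508-.072,-.342,.2]),("r2",[.58,-.342,.2])):
    for s in (1,-1):
        R=np.array([[0,s,0],[s,0,0],[0,0,-1.]]); q=manip.inverse_kinematics(p,R); print(n,s,None if q is None else np.round(q,2))
for n,v in b.items():
    for s in (1,-1):
        z=-v["u"]; y=s*v["n"]; R=np.c_[np.cross(y,z),y,z]; q=manip.inverse_kinematics(v["top"]+.1*v["u"],R); print(n,s,None if q is None else np.round(q,2))
E
```

```text
rectA planes [[-0.127, -0.067, -0.425], [-0.136, -0.062, -0.35]] gap 0.0086 tilt 21.1 w [ 0.998 -0.064  0.   ] wext 0.1319 top [ 0.6558 -0.1366  0.1066] [(np.float64(0.597), np.float64(0.725), np.float64(0.111)), (np.float64(0.601), np.float64(0.73), np.float64(0.106))]
roundA planes [[-0.069, -0.067, -0.419], [-0.079, -0.058, -0.376]] gap 0.0088 tilt 21.6 w [ 0.998 -0.062  0.   ] wext 0.1049 top [ 0.6596 -0.0813  0.1096] [(np.float64(0.61), np.float64(0.711), np.float64(0.114)), (np.float64(0.62), np.float64(0.716), np.float64(0.11))]
rectB planes [[-0.012, -0.067, -0.433], [-0.022, -0.068, -0.367]] gap 0.0088 tilt 21.7 w [ 0.998 -0.067  0.   ] wext 0.1322 top [ 0.6636 -0.0234  0.1068] [(np.float64(0.597), np.float64(0.725), np.float64(0.109)), (np.float64(0.601), np.float64(0.73), np.float64(0.108))]
roundB planes [[0.045, -0.066, -0.423], [0.035, -0.061, -0.382]] gap 0.0088 tilt 21.9 w [ 0.998 -0.063  0.   ] wext 0.106 top [0.6674 0.0322 0.1096] [(np.float64(0.61), np.float64(0.711), np.float64(0.113)), (np.float64(0.62), np.float64(0.717), np.float64(0.11))]
r1 1 [ 0.53  0.43  1.62 -0.    1.09  0.53]
r1 -1 [ 0.53  0.43  1.62 -0.    1.09 -2.61]
r1 1 [ 0.43  0.65  1.25 -0.    1.24  0.43]
r1 -1 [ 0.43  0.65  1.25 -0.    1.24 -2.71]
r2 1 [-0.75  0.39  1.67 -0.    1.08 -0.75]
r2 -1 [-0.75  0.39  1.67 -0.    1.08  2.39]
r2 1 [-0.6   0.61  1.33 -0.    1.21 -0.6 ]
r2 -1 [-0.6   0.61  1.33 -0.    1.21  2.54]
rectA 1 [-0.46  0.67  1.26  0.35  1.37 -2.06]
rectA -1 [-0.46  0.67  1.26  0.35  1.37  1.08]
roundA 1 [-0.39  0.64  1.31  0.37  1.33 -2.01]
roundA -1 [-0.39  0.64  1.31  0.37  1.33  1.13]
rectB 1 [-0.31  0.62  1.35  0.38  1.29 -1.94]
rectB -1 [-0.31  0.62  1.35  0.38  1.29  1.2 ]
roundB 1 [-0.23  0.61  1.37  0.4   1.26 -1.88]
roundB -1 [-0.23  0.61  1.37  0.4   1.26  1.27]
```

```bash
cat > act.py <<'E'
from h import *
import pickle
b=pickle.load(open("b.pkl","rb"))
RACK=dict(r1=(.542,.3318),r2=(.5075,-.3424))
RV=np.array([[0,1,0],[1,0,0],[0,0,-1.]])
D=.034
def st(t): print(t,"t",round(manip.current_time(),1),"tcp",np.round(manip.current_ee_pos(),4),"F",np.round(manip.current_force(),1),"w",round(manip.current_grip_width(),3),"gf",round(manip.current_grip_force(),1),flush=True)
def pick(n):
    v=b[n]; z=-v["u"]; y=-v["n"]; R=np.c_[np.cross(y,z),y,z]; top=v["top"]
    manip.set_gripper(.42)
    manip.move_ptp(top+.11*v["u"],R)
    manip.move_l(top+.03*v["u"],max_speed=.2)
    manip.move_l(top-D*v["u"],max_speed=.08); st("at")
    manip.set_gripper(0,50); st("gripped")
    manip.move_l(top+.09*v["u"],max_speed=.1)
    p=top+.09*v["u"]; p[2]=.29; manip.move_l(p,max_speed=.25); st("lifted")
def place(n,rack,slot,H):
    x0,y0=RACK[rack]; x=x0+slot; zt=H-D
    manip.move_ptp([x,y0,zt+.16],RV); manip.move_l([x,y0,zt+.036],max_speed=.15)
    manip.dwell(.2); f0=manip.current_force(); st("above slot")
    z=zt+.036; off=[0,.0015,-.0015,.003,-.003]; k=0
    while z>zt-.006:
        z-=.003; manip.move_l([x+off[k],y0,z],max_speed=.05); f=manip.current_force()-f0
        if f[2]>8:
            if z<zt+.005: break
            print("contact",round(z-zt,4),np.round(f,1)); z+=.006; manip.move_l([x+off[k],y0,z]); k+=1
            if k==len(off): st("stuck"); return False
            manip.move_l([x+off[k],y0,z])
    st("seated dz %.4f dF %s k%d"%(z-zt,np.round(f,1),k))
    manip.set_gripper(.3); manip.move_l([x+off[k],y0,z+.06],max_speed=.1)
    manip.move_l([x,y0,.29],max_speed=.25); st("done"); return True
E
python3 - <<'E'
from act import *
pick("rectA"); 
place("rectA","r2",.072,.109)
p,d=manip.grab_frame("scene"); cv2.imwrite("pics/s1.png",p[100:400,50:450,::-1].repeat(2,0).repeat(2,1))
E
```

```text
at t 5.6 tcp [ 0.6568 -0.1246  0.0753] F [-0.   0.1  0. ] w 0.421 gf 0.0
gripped t 6.0 tcp [ 0.6569 -0.1239  0.0757] F [-1.   4.5  6.6] w 0.112 gf 48.8
lifted t 7.9 tcp [ 0.6535 -0.1688  0.2896] F [ 0.2  0.5 -1.9] w 0.107 gf 48.9
above slot t 10.6 tcp [ 0.5798 -0.3426  0.1118] F [ 0.1 -0.6 -1.2] w 0.112 gf 49.0
seated dz -0.0000 dF [-7.3  6.8 29.6] k0 t 13.6 tcp [ 0.5806 -0.3429  0.0788] F [-7.1  6.2 28.4] w 0.104 gf 53.6
done t 15.4 tcp [ 0.579  -0.3421  0.2879] F [ 0.1  1.4 -0.5] w 0.303 gf 0.0
```

View pics/s1.png

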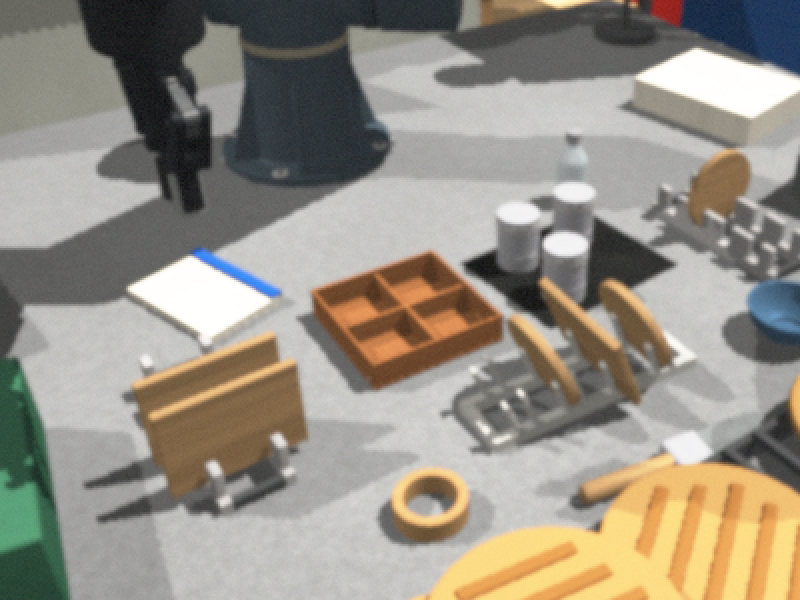

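The first board is in the slot at about (230,430), parallel to the kept one and seated. I'll use finer final steps and do the other three.

```bash
sed -i 's/z-=.003; manip/z-=(.003 if z>zt+.008 else .001); manip/' act.py; python3 - <<'E'
from act import *
for n,r,s,H in (("roundA","r1",.072,.115),("rectB","r2",-.072,.109),("roundB","r1",-.072,.115)):
    print(n); pick(n)
    if manip.current_grip_width()<.05 or not place(n,r,s,H): break
else:
    manip.move_ptp([.3,-.42,.3],RV)
p,d=manip.grab_frame("scene"); cv2.imwrite("pics/s2.png",p[100:400,50:450,::-1].repeat(2,0).repeat(2,1)); np.savez("scene2.npz",p=p,d=d)
p,d=manip.grab_frame("top"); cv2.imwrite("pics/t2.png",p[:,:,::-1]); np.savez("top2.npz",p=p,d=d)
E
```

```text
roundA
at t 18.8 tcp [ 0.6606 -0.069   0.0785] F [ 0.7 -0.   0.2] w 0.417 gf 0.0
gripped t 19.1 tcp [ 0.6606 -0.0683  0.0787] F [0.1 3.7 4.8] w 0.111 gf 49.6
lifted t 21.1 tcp [ 0.6573 -0.1143  0.2897] F [ 0.4 -0.1 -2.2] w 0.113 gf 49.3
above slot t 23.9 tcp [0.6143 0.332  0.1179] F [-0.4 -0.3 -1.4] w 0.109 gf 49.2
seated dz -0.0000 dF [-1.5  2.1 12.4] k0 t 27.9 tcp [0.6146 0.3324 0.0826] F [-1.9  1.8 11. ] w 0.108 gf 51.1
done t 29.7 tcp [0.6135 0.3315 0.2879] F [ 0.8 -0.1 -0.4] w 0.301 gf 0.0
rectB
at t 33.0 tcp [ 0.6648 -0.011   0.0757] F [ 1.9  0.  -0.1] w 0.42 gf 0.0
gripped t 33.4 tcp [ 0.6648 -0.0105  0.0759] F [-0.6  3.7  3.8] w 0.11 gf 49.9
lifted t 35.3 tcp [ 0.6612 -0.0566  0.2897] F [ 0.4  0.  -2.4] w 0.106 gf 49.5
above slot t 38.2 tcp [ 0.4358 -0.3427  0.1118] F [-0.5 -0.3 -1.4] w 0.108 gf 49.4
seated dz 0.0030 dF [-3.2  4.5 17.4] k0 t 41.5 tcp [ 0.4359 -0.3426  0.0793] F [-3.7  4.3 16.1] w 0.108 gf 52.1
done t 43.3 tcp [ 0.435  -0.342   0.2882] F [-1.5  0.7 -1.3] w 0.303 gf 0.0
roundB
at t 46.8 tcp [0.6685 0.0448 0.0785] F [1.  0.4 0.1] w 0.417 gf 0.0
gripped t 47.2 tcp [0.6685 0.0453 0.0788] F [-0.   3.7  4. ] w 0.112 gf 49.9
lifted t 49.1 tcp [ 0.6651 -0.0012  0.2897] F [ 0.1 -0.5 -2.1] w 0.11 gf 49.6
above slot t 51.7 tcp [0.4703 0.332  0.1178] F [ 0.1 -0.  -1.2] w 0.111 gf 49.5
seated dz 0.0010 dF [-1.2  2.9  8.7] k0 t 55.5 tcp [0.4704 0.3324 0.0828] F [-1.1  2.9  7.5] w 0.111 gf 50.9
done t 57.3 tcp [0.4695 0.3315 0.2882] F [-0.5  0.7  0.1] w 0.301 gf 0.0
```

View pics/s2.png

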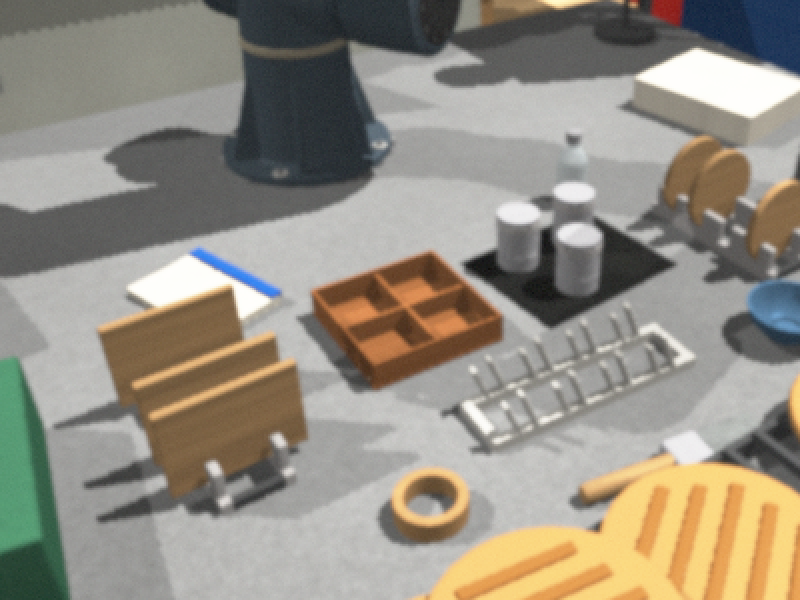

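View pics/t2.png

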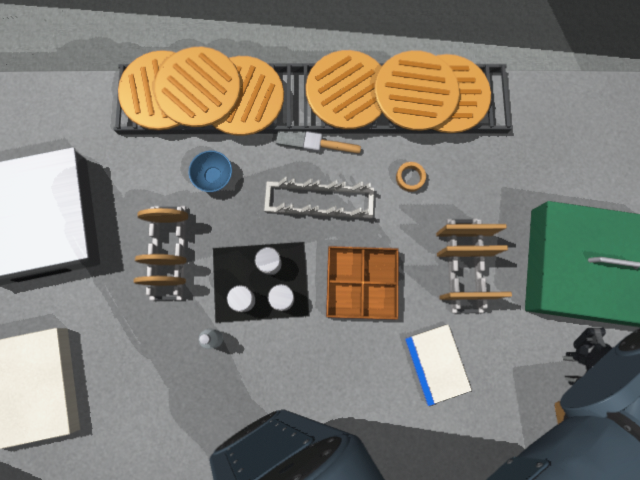

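All four boards stand in their racks and the drainer is empty. The upper tin was nudged to about (268,260). Next I'll check the board numbers and then place the tins, re-detecting before each one.

```bash
cat > tins.py <<'E'
from act import *
CR=np.array([.4697,-.1068]); yw=np.radians(-2.4); Rc=np.array([[np.cos(yw),-np.sin(yw)],[np.sin(yw),np.cos(yw)]])
def tins(W):
    P=W[(W[:,0]>.3)&(W[:,0]<.62)&(W[:,1]>-.02)&(W[:,1]<.27)&(W[:,2]>.068)&(W[:,2]<.080)]
    g=np.zeros((160,150),np.uint8); i=((P[:,0]-.3)/.002).astype(int); j=((P[:,1]+.02)/.002).astype(int); g[i,j]=1
    n,l=cv2.connectedComponents(cv2.morphologyEx(g,cv2.MORPH_CLOSE,np.ones((5,5),np.uint8))); L=l[i,j]; out=[]
    for k in range(1,n):
        Q=P[L==k]
        if len(Q)>150:
            c,r=cv2.minEnclosingCircle(Q[:,:2].astype(np.float32)*1000)
            print("tin?",np.round(c,1),round(r,1),len(Q))
            if 24<r<30: out.append(np.array(c)/1000)
    return out
def down(a): return np.array([[np.sin(a),np.cos(a),0],[-np.cos(a),np.sin(a),0],[0,0,-1.]])  # closes along angle a
def grasp_angle(c,others):
    best=None
    for a in np.radians(np.arange(0,180,10)):
        d=np.array([np.cos(a),np.sin(a)]); m=min([np.linalg.norm(c+s*r*d-o) for s in(1,-1) for r in (.04,.05) for o in others] or [1])
        if best is None or m>best[0]+.004: best=(m,a)
    return best
def ptp(p,a):
    qs=[]
    for k in (0,np.pi):
        q=manip.inverse_kinematics(p,down(a+k))
        if q is not None: qs.append((abs(q[5]),a+k))
    a=min(qs)[1]; manip.move_ptp(p,down(a)); return a
def tin(c,others,cell,h=.033):
    m,a=grasp_angle(c,others); print("grasp",c,np.degrees(a),m)
    manip.set_gripper(.85)
    ptp([*c,.2],a); manip.move_l([*c,.12],max_speed=.2); manip.move_l([*c,.003+h],max_speed=.1); st("at tin")
    manip.set_gripper(.4,30); st("grip"); manip.dwell(.1)
    if manip.current_grip_width()<.5: print("MISS"); return False
    manip.move_l([*c,.2],max_speed=.15)
    p=CR+Rc@np.array(cell); ptp([*p,.2],np.pi/4)
    manip.move_l([*p,.005+h+.015],max_speed=.15); manip.dwell(.1); f0=manip.current_force()[2]; z=.005+h+.015
    while z>.005+h-.004:
        z-=.0015; manip.move_l([*p,z],max_speed=.05); f=manip.current_force()[2]-f0
        if f>4: break
    st("down dz %.4f dF %.1f"%(z-.005-h,f))
    manip.set_gripper(.78); manip.move_l([*p,.2],max_speed=.15); st("done"); return True
def top(): W,C=cloud("top"); return tins(W)
E
python3 - <<'E'
from tins import *
from fit import kept
for c in ("top","scene"):
    W,C=cloud(c,np.load(c+"2.npz")["d"],np.load(c+"2.npz")["p"])
    for x,y in ((.518,.332),(.614,.332),(.47,.332),(.5315,-.342),(.58,-.342),(.4355,-.342)): print(c,x,*kept(W,x,y))
ts=top()
ts.sort(key=lambda c:-c[0])
if len(ts)==3: tin(ts[0],ts[1:],(.038,.038)); top()
E
```

```text
top 0.518 xmid [0.5123 0.5147 0.5216] y [0.2808 0.379 ] slope -0.013 ztop 0.116
top 0.614 xmid [0.6092 0.6117 0.6199] y [0.2809 0.3787] slope -0.043 ztop 0.116
top 0.47 xmid [0.4664 0.4707 0.4772] y [0.2805 0.3784] slope -0.026 ztop 0.117
top 0.5315 xmid [0.5261 0.5289 0.5361] y [-0.404  -0.2778] slope 0.003 ztop 0.113
top 0.58 xmid [0.5729 0.575  0.5832] y [-0.4058 -0.2795] slope -0.001 ztop 0.113
top 0.4355 xmid [0.4292 0.4338 0.441 ] y [-0.4062 -0.279 ] slope -0.029 ztop 0.113
scene 0.518 xmid [0.5163 0.5238 0.5266] y [0.2806 0.3803] slope 0.027 ztop 0.114
scene 0.614 xmid [0.6145 0.6213 0.624 ] y [0.2808 0.3803] slope 0.004 ztop 0.114
scene 0.47 xmid [0.4712 0.4784 0.481 ] y [0.2806 0.3714] slope 0.014 ztop 0.114
scene 0.5315 xmid [0.5299 0.5372 0.5395] y [-0.4071 -0.2795] slope 0.0 ztop 0.11
scene 0.58 xmid [0.5773 0.5842 0.5865] y [-0.4083 -0.2805] slope 0.003 ztop 0.11
scene 0.4355 xmid [0.4339 0.4402 0.4429] y [-0.4083 -0.2804] slope 0.004 ztop 0.11
tin? [432.9 159.1] 26.7 489
tin? [434.8  71.8] 26.6 481
tin? [514.8 100.9] 26.7 459
grasp [0.51484631 0.1008672 ] 90.0 0.0807956101908703Traceback (most recent call last):
  File "<stdin>", line 8, in <module>
  File "tins.py", line 30, in tin
    ptp([*c,.2],a); manip.move_l([*c,.12],max_speed=.2); manip.move_l([*c,.003+h],max_speed=.1); st("at tin")
    ~~~^^^^^^^^^^^
  File "tins.py", line 24, in ptp
    q=manip.inverse_kinematics(p,down(a+k))
  File "scipy/spatial/transform/_rotation.pyx", line 1143, in scipy.spatial.transform._rotation.Rotation.from_matrix
ValueError: Non-positive determinant (left-handed or null coordinate frame) in rotation matrix 0: [[ 1.000000e+00  6.123234e-17  0.000000e+00]
 [-6.123234e-17  1.000000e+00  0.000000e+00]
 [ 0.000000e+00  0.000000e+00 -1.000000e+00]].
```

Board heights and centring match the kept boards. The rotation's x axis has the wrong sign, so I'll fix that.

```bash
sed -i 's/\[\[np.sin(a),np.cos(a),0\],\[-np.cos(a),np.sin(a),0\]/[[-np.sin(a),np.cos(a),0],[np.cos(a),np.sin(a),0]/' tins.py; python3 - <<'E'
from tins import *
ts=top()
ts.sort(key=lambda c:-c[0])
if len(ts)==3: tin(ts[0],ts[1:],(.038,.038)); top()
p,d=manip.grab_frame("scene"); cv2.imwrite("pics/s3.png",p[100:400,50:450,::-1].repeat(2,0).repeat(2,1))
E
```

```text
tin? [432.9 159.1] 26.7 478
tin? [434.7  71.7] 26.6 478
tin? [514.6 100.7] 26.8 463
grasp [0.51463208 0.10066999] 90.0 0.08069217163782014
at tin t 64.5 tcp [0.5151 0.1007 0.0366] F [ 0.1  0.3 -0.3] w 0.849 gf 0.0
grip t 64.9 tcp [0.515  0.1007 0.0368] F [-1.9 -0.6  6.2] w 0.6 gf 30.8
down dz -0.0015 dF 15.8 t 70.9 tcp [ 0.5094 -0.0705  0.0375] F [-4.8  0.2 14.6] w 0.597 gf 33.1
done t 72.4 tcp [ 0.5088 -0.0703  0.1992] F [ 0.9 -0.5  0.1] w 0.78 gf 0.0
tin? [434.7  71.9] 26.5 474
tin? [433.2 158.9] 26.7 481
```

View pics/s3.png

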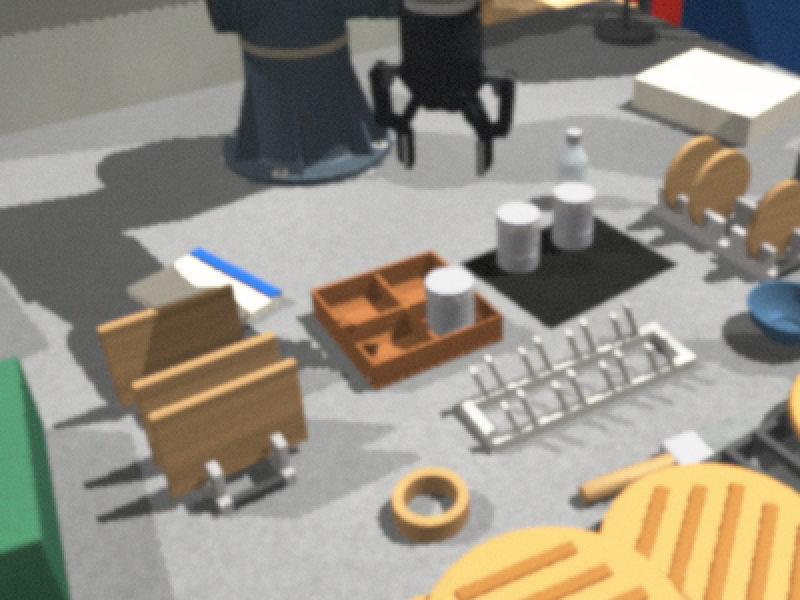

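The first tin stands in its cell at about (450,300). The other two come next, each re-detected first.

```bash
python3 - <<'E'
from tins import *
for cell in ((-.038,.038),(.038,-.038)):
    ts=sorted(top(),key=lambda c:c[1])
    if not ts or not tin(ts[0],ts[1:],cell): break
else: manip.move_ptp([.3,-.42,.3],RV)
top()
W,C=cloud("top"); P=W[(abs(W[:,0]-.47)<.08)&(abs(W[:,1]+.107)<.08)&(W[:,2]>.06)]; print("crate tin tops z",np.percentile(P[:,2],[2,50,98]).round(4))
p,d=manip.grab_frame("scene"); cv2.imwrite("pics/s4.png",p[100:400,50:450,::-1].repeat(2,0).repeat(2,1))
p,d=manip.grab_frame("top"); cv2.imwrite("pics/t4.png",p[:,:,::-1])
E
```

```text
tin? [350.9 224.5] 19.9 151
tin? [432.8 158.8] 26.8 484
tin? [435.1  72. ] 26.7 475
grasp [0.43505096 0.07204127] 0.0 0.09465453546056726
at tin t 75.4 tcp [0.4355 0.0721 0.0365] F [-0.8 -0.1 -0.1] w 0.849 gf 0.0
grip t 75.7 tcp [0.4355 0.0721 0.0367] F [-0.6  0.2  6.3] w 0.597 gf 30.4
down dz -0.0015 dF 17.0 t 82.0 tcp [ 0.4335 -0.0674  0.0373] F [-3.9 -0.2 15.5] w 0.603 gf 33.4
done t 83.6 tcp [ 0.4329 -0.0671  0.1993] F [ 0.4 -0.   0. ] w 0.779 gf 0.0
tin? [433.  159.2] 26.7 487
grasp [0.43297385 0.15919135] 0.0 1
at tin t 86.6 tcp [0.4333 0.1593 0.0365] F [-0.4 -0.7  0.5] w 0.851 gf 0.0
grip t 86.9 tcp [0.4334 0.1593 0.0367] F [-1.   0.3  5.7] w 0.6 gf 30.4
down dz -0.0015 dF 14.6 t 93.5 tcp [ 0.5064 -0.1465  0.0375] F [-4.8  0.5 13.5] w 0.599 gf 33.0
done t 95.0 tcp [ 0.5057 -0.1462  0.1992] F [-0.3 -0.2 -0. ] w 0.778 gf 0.0
crate tin tops z [0.066  0.0741 0.0785]
```

View pics/s4.png

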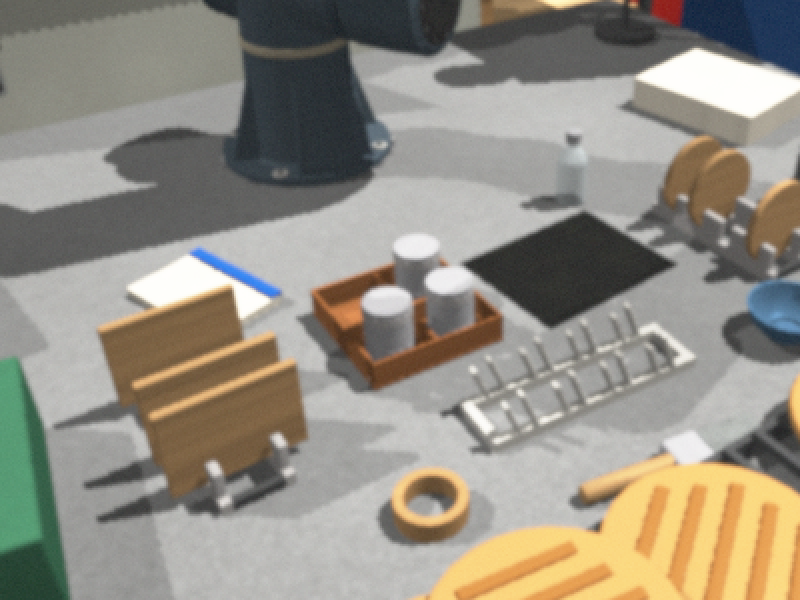

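View pics/t4.png

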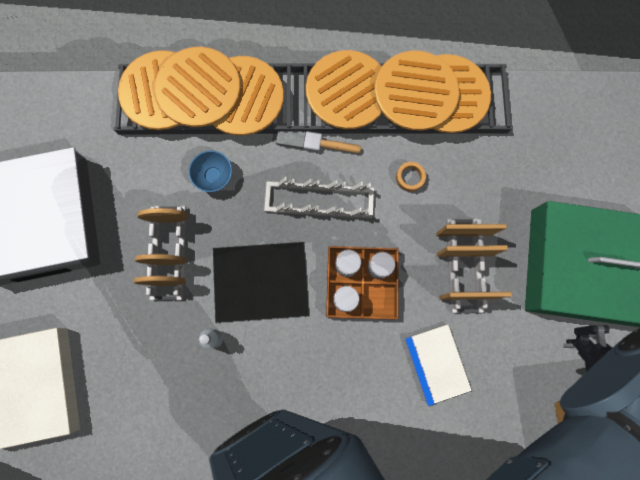

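Three tins stand in separate cells, in the top view at (348,262), (382,265) and (347,298). The boards are racked and the roll, bowl, shaker and brush haven't moved, so I'm handing in.

```bash
python3 -c "
from bench import manip
print(manip.sign_off())"
```

```text
the job is handed in; nothing more can be done
None
```

The job is handed in: all four boards are seated in the racks matching their shapes, and the three tins present stand in separate crate cells, with the kept boards and the other items left where they were; the hand-in returned no verdict.

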